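Set a stop to a spacer and hold it for clamping

ROBOT

A 6-joint arm with a two-finger parallel gripper is mounted at the origin on a cart in front of the work surface, level with it; the furniture and walls round the work are solid. World frame = base frame: x ahead of the robot, y to its left, z up, the work surface at z = 0. Lengths are in m, angles in rad, forces in N, time in s.
With the tool pointing down it reaches from about 0.375 to 0.9 m from the base axis. Payload 3.1 kg.
Tool frame: the origin (TCP) lies midway between the tips of the shut fingers; the grasp point (between the pads) lies 19 mm behind it (grip_depth is the distance from the TCP to the grasp point, in m); y points along the fingers, z is the direction in which the jaws open and shut, and the axes are right-handed (so a half turn about y gives the same grasp; the last joint's range is limited). The gripper opens to 85 mm and grips with 20 to 120 N. Pads are 22 mm wide; open, the fingers measure 114 mm over their backs; the gripper's body (76 mm by 85 mm) begins 54 mm behind the grasp point. The pads swing forward as they close: fully open they stand 13 mm farther back than shut.
Start: joints at [1.127, 0.527, 1.433, -0, 1.181, -0.178], TCP at [0.164, 0.603, 0.231] pointing down, gripper open.
Joint ranges: [-3.08, 3.08], [-0.75, 2.2], [0.22, 2.44], [-1.43, 4.57], [0, 2.65], [-2.85, 2.85]. Speed limits (rad/s): [2.79, 2.79, 3.14, 3.14, 3.14, 3.14].

INTERFACE

Orientations are given as a unit quaternion [x, y, z, w].
In Python, from station import sense, snapshot, camera_model, sign_off, grip_depth gives the robot as it stands.
- The arm moves only by the tool play_rows, never from a script. Its argument "deltas" is a list of rows, each a list of 6 numbers: the shift along the tool's x, y, z in m, then the turn, a rotation vector about the tool's x, y, z in rad. A call has 1 to 12 rows; each row is the pose to reach, as a shift and turn from the pose commanded when the call began, along the tool's axes at that moment; what a row does not reach only later rows make up. A row lasts 1/10 s, in which the tool goes at most 50 mm and 8.59 degrees, less where a joint would pass 70% of its speed; a pose out of reach is approached as far as the arm can. A call with a gripper value outside its range is refused whole. "gripper" is the finger opening in m, from 0 to 0.0854, set as the call begins (left out, the last holds). The fingers move at their own pace and stop on an object; "force" is the grip in N (left out, the last holds). Time passes only in rows, so rows that repeat a pose let the fingers close. It gives the time, the measured TCP pose, the force and the opening at its end, in the units of the state.
- sense(): the state, without advancing time (a new reading comes with each control period).
- snapshot(name): name is "scene" or "top" or "wrist"; returns the picture (384x512x3 uint8, red, green, blue); there is no depth.
- camera_model(name): a dict with "fx", "fy", "cx", "cy" (pixels), "camera_from_world" (4x4, takes a point from world to camera coordinates). Camera axes: x right, y up, looking along -z (the intrinsics and any distortion apply to the point x, -y, -z); pixel columns grow to the right and rows downward; lengths in m; the calibration is good to about 2 mm. A picture is of the moment at which its call begins: read the wrist's pose just before it. camera_model takes no time and is no camera call; for the wrist camera it gives the pose at the moment of the call.
- sign_off(): hands the job in, once; it reports no verdict.
The state is a dict: "t": time; "q": joint angles; "qd": joint speeds; "tau": joint torques, N m; "tcp_pos": TCP position; "tool_rot": TCP orientation; "force": force on the tool from outside, world axes, zero at the start; "ft_torque": the same for the moment, N m; "finger_gap": opening from 0.0 (shut) to 1.0 (fully open).
Only numpy, scipy, OpenCV 4.12 (cv2) and the standard library are available. Lean on these libraries where they do the work, as an engineer would, in place of code of your own. Each camera call takes 0.05 s, during which the arm holds its last target.

TASK

Take the brass spacer out of its grey stand and slide it down, on edge, into the gap of the stop jig whose gap is wide enough for it, so that it stands square on the jig's base, centred between the front and back ends of post and blue stop, and let go of it. Then push that jig's blue sliding stop flush against the spacer, so that the spacer is nipped between stop and post, and finish while still holding the stop firmly pressed (about 10 newtons) so that I can tighten its clamp screw. Do not move the stop of the other jig, and leave the marker, spanner and micrometer alone.

Things in the scene. Friction and masses are not known exactly. Their poses are not given: they have to be found in the camera images.
- spacer_center (a point): centre of the loose brass spacer, a plate 40 mm (x) by 14 mm thick (y) by 66 mm tall (z), 0.18 to 0.35 kg. It starts upright in the stand, centre 39 mm above the bench. In the jig its thickness lies across the gap, its centre is 41 mm above the bench and its top stands 34 mm above post and stop
- rack: fixed grey stand, 56 mm (x) by 45 mm (y), 24 mm high, with one slot along x, 17 mm wide, its floor 6 mm above the bench, in which the spacer stands; origin under its centre
- jig_a: fixed steel jig, one of two alike (either may stand on either side, turned up to 20 deg). Origin on the bench under the gap-side face of its dark fixed post, mid-width; z up, y from the post across the gap to the blue sliding stop. Base x +-30, y -46 to 84, top at z 8 mm; post x +-22, y -16 to 0, top at z 40 mm. The gap is open at the top and both x ends
- jig_b: fixed steel jig, one of two alike (either may stand on either side, turned up to 20 deg). Origin on the bench under the gap-side face of its dark fixed post, mid-width; z up, y from the post across the gap to the blue sliding stop. Base x +-30, y -46 to 84, top at z 8 mm; post x +-22, y -16 to 0, top at z 40 mm. The gap is open at the top and both x ends
- stop_a (a joint): gap of jig_a in m between post and blue stop, 0 = shut, 0.032 = fully open. The stop slides along the jig's y with about 1 N friction, no spring, and stays where left. At the start one jig's gap is 19 to 25 mm (takes the spacer), the other's 5 to 10 mm (too narrow)
- stop_b (a joint): gap of jig_b in m between post and blue stop, 0 = shut, 0.032 = fully open. The stop slides along the jig's y with about 1 N friction, no spring, and stays where left. At the start one jig's gap is 19 to 25 mm (takes the spacer), the other's 5 to 10 mm (too narrow)
- stop_a_face (a point): centre of the outer face of jig_a's blue stop (away from the gap, facing +y of the jig), 24 mm above the bench: press here towards the post. The stop is 44 mm wide (x), 20 mm thick (y), its top 40 mm above the bench; a black clamp knob sticks out 15 mm on its -x side
- stop_b_face (a point): centre of the outer face of jig_b's blue stop (away from the gap, facing +y of the jig), 24 mm above the bench: press here towards the post. The stop is 44 mm wide (x), 20 mm thick (y), its top 40 mm above the bench; a black clamp knob sticks out 15 mm on its -x side
- marker: black and white marker, 125 x 18 x 20 mm, lying near the front edge; leave alone
- spanner: steel combination spanner, 176 x 25 x 8 mm, lying near the front edge; leave alone
- micrometer: blue-framed micrometer, 135 x 49 x 15 mm, lying at the right; leave alone
There are look-alikes about, which are no part of the job. Of the things that look like the part that bears spacer_center, the larger one is meant.

How it is judged:
On the way:
1. the spacer stands upright on the base in the wide gap, let go (x of spacer_center in the frame of jig_a between -0.013 and 0.013 m and z of spacer_center in the frame of jig_a between 0.037 and 0.045 m and angle between spacer_center's own z axis and vertical below 0.08 rad and y of spacer_center in the frame of jig_a between 0.004 and 0.026 m and contact force between the fingers and spacer below 0.3 N), for 0.2 s.
At the end, for the whole second after the job is handed in: The spacer stands upright and square (within 4 degrees) on the base of the wide-gap jig, within 13 mm of mid-width, untouched by the robot; its stop is closed flush on it (gap 14 mm, +-2 mm), and robot on stop and stop on spacer each press with over 3 N through the last second (x of spacer_center in the frame of jig_a between -0.013 and 0.013 m and z of spacer_center in the frame of jig_a between 0.037 and 0.045 m and angle between spacer_center's own z axis and vertical below 0.08 rad and y of spacer_center in the frame of jig_a between 0.0045 and 0.0095 m and value of joint stop_a between 0.0115 and 0.0158 m and angle between the y axis of spacer_center and the y axis of jig_a, either way round below 0.07 rad and contact force between stop_a and spacer above 3 N and contact force between any of the fingers, the arm and stop_a above 3 N and contact force between each of the fingers, the arm and spacer below 0.3 N and linear speed of spacer below 0.01 m/s); the arm keeps its last pose, push and grip.
It fails at once if the stop of the jig with the narrow gap is moved by more than 2 mm (distance of stop_b_face from where it was at the start of the episode above 0.002 m).
It fails at once if the marker is shoved by more than 2 cm (distance of marker from where it was at the start of the episode above 0.02 m).
It fails at once if the spanner is shoved by more than 2 cm (distance of spanner from where it was at the start of the episode above 0.02 m).
It fails at once if the micrometer is shoved by more than 2 cm (distance of micrometer from where it was at the start of the episode above 0.02 m).
It also fails if it takes over 48 s, if anything falls off the work surface, if the arm or the gripper's body presses on something with over 40 N, if the wrist force passes 120 N, or if a joint passes its speed limit or range.

## Working session

There is one attempt and no reset: what is moved stays moved. The work goes in short steps, Python scripts to look and compute and a tool call to move; the robot and the scene stay as the last step left them, time stands still between calls to the robot, and variables do not carry over. Pictures are saved under pics/ and viewed, and the job is handed in when it is done.

Besides the shell and the picture viewer there is one more tool, called after ">>>" as a command line: name --pt "numbers of a row" for each row, then --argument value for the rest. play_rows: Moves the arm, as the interface text tells. Its arguments: {"type":"object","properties":{"deltas":{"type":"array"},"gripper":{"type":"number"},"force":{"type":"number"}},"required":["deltas"]}

```bash
mkdir -p pics; ls
python3 - <<'E'
from station import *
import cv2, numpy as np
print(sense()); print(grip_depth)
for n in ["scene","top","wrist"]:
    m=camera_model(n); print(n,m)
    im=snapshot(n); cv2.imwrite(f"pics/{n}0.png",im[:,:,::-1])
E
```

```text
pics
{'t': 0.0, 'q': array([ 1.12752579e+00,  5.28495138e-01,  1.43389391e+00, -2.62379937e-05,
        1.18138116e+00, -1.78510898e-01]), 'qd': array([ 0.00030865, -0.00077089, -0.00075683,  0.00165202,  0.00064127,
       -0.00107881]), 'tau': array([ 4.56615471e-04, -4.42347908e+01, -1.78026634e+01, -3.07760729e-04,
        8.46308016e-03, -1.09176872e-05]), 'tcp_pos': array([0.16322466, 0.60257565, 0.23031848]), 'tool_rot': array([ 0.70165566, -0.0935573 ,  0.09310261, -0.70018446]), 'force': array([ 0.23285119, -0.25677522,  0.1988494 ]), 'ft_torque': array([0.04033526, 0.05023581, 0.00257855]), 'finger_gap': 1.0017330625737737}
0.0187
scene {'fx': 367.4218357646193, 'fy': 367.4218357646193, 'cx': 248.14742395420882, 'cy': 183.3953418527975, 'camera_from_world': array([[ 0.55750674, -0.82998955,  0.01742339, -0.37860653],
       [ 0.45901342,  0.32567278,  0.8265857 , -0.2105774 ],
       [-0.69173182, -0.45282953,  0.56254111, -0.64498427],
       [ 0.        ,  0.        ,  0.        ,  1.        ]])}
top {'fx': 377.95569288890823, 'fy': 377.95569288890823, 'cx': 256.426130759977, 'cy': 192.474475477112, 'camera_from_world': array([[-0.01043674, -0.99960145,  0.02623024, -0.14385289],
       [ 0.99497185, -0.00776818,  0.09985322, -0.45185743],
       [-0.09960966,  0.02714049,  0.99465638, -0.8843983 ],
       [ 0.        ,  0.        ,  0.        ,  1.        ]])}
wrist {'fx': 273.7221133500178, 'fy': 273.7221133500178, 'cx': 253.8566292772758, 'cy': 192.7916419443491, 'camera_from_world': array([[ 0.26118239,  0.96528697, -0.00219708, -0.62350665],
       [-0.91391009,  0.24654715, -0.32246372,  0.04278094],
       [-0.31072834,  0.08622978,  0.94657927, -0.38021115],
       [ 0.        ,  0.        ,  0.        ,  1.        ]])}
```

View pics/scene0.png

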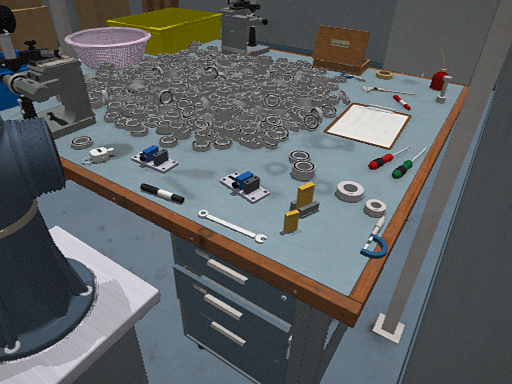

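View pics/top0.png

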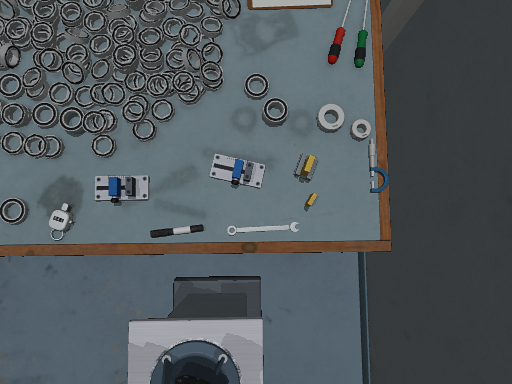

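View pics/wrist0.png

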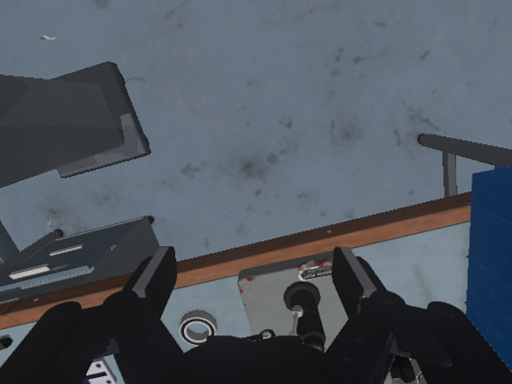

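Two jigs at about (122,188) and (237,171) in the top view, and the stand with the spacer at (306,166). A smaller brass look-alike sits at (311,200). I'll zoom in.

Run:
```python
import cv2, numpy as np
t=cv2.imread("pics/top0.png"); s=cv2.imread("pics/scene0.png")
c=[t[165:210,85:160],t[145:195,200:275],t[145:215,285:330]]
for i,(a,n) in enumerate([(t[145:215,85:165],'a'),(t[145:215,200:280],'b'),(t[145:215,280:360],'c')]):
    c[i]=cv2.resize(a,None,fx=5,fy=5,interpolation=cv2.INTER_CUBIC)
g=np.vstack([np.hstack(c[:2])]); cv2.imwrite("pics/z1.png",g)
d=cv2.resize(s[135:245,215:325],None,fx=5,fy=5,interpolation=cv2.INTER_CUBIC); cv2.imwrite("pics/z2.png",d)
cv2.imwrite("pics/z3.png",c[2])
```

```text
(no output)
```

View pics/z1.png

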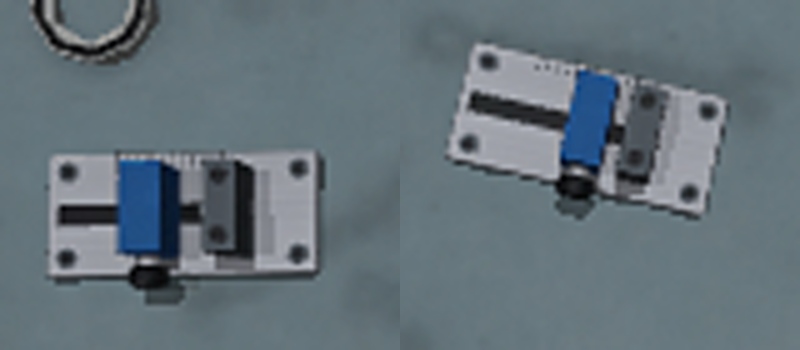

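View pics/z2.png

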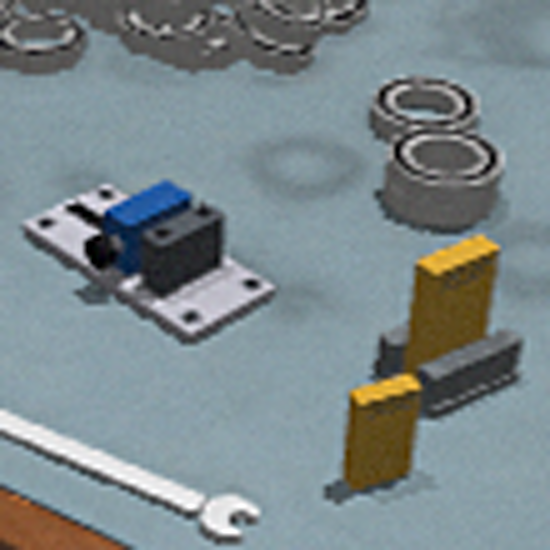

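View pics/z3.png

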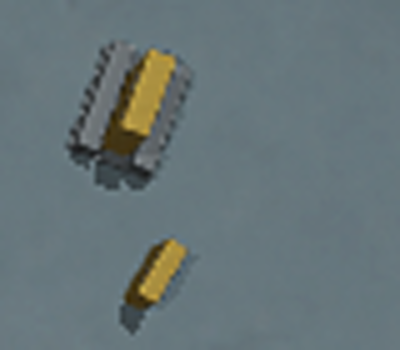

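```bash
cat > h.py <<'E'
import numpy as np, cv2
from scipy.optimize import least_squares
from scipy.spatial.transform import Rotation as R
from station import *
def proj(m,P):
    P=np.atleast_2d(P); T=m["camera_from_world"]; c=P@T[:3,:3].T+T[:3,3]
    return np.c_[m["cx"]+m["fx"]*c[:,0]/-c[:,2], m["cy"]+m["fy"]*-c[:,1]/-c[:,2]]
def back(m,uv,z):
    uv=np.atleast_2d(uv).astype(float); T=m["camera_from_world"]
    d=np.c_[(uv[:,0]-m["cx"])/m["fx"],-(uv[:,1]-m["cy"])/m["fy"],-np.ones(len(uv))]@T[:3,:3]
    o=-T[:3,:3].T@T[:3,3]; return o+d*((z-o[2])/d[:,2])[:,None]
def fit(obs,x0):
    """obs: list of (model, local pts Nx3, pix Nx2); pose x,y,yaw"""
    def f(p):
        r=[]
        for m,L,U in obs:
            L=np.asarray(L,float); c,s=np.cos(p[2]),np.sin(p[2])
            W=np.c_[p[0]+c*L[:,0]-s*L[:,1],p[1]+s*L[:,0]+c*L[:,1],L[:,2]]
            r.append((proj(m,W)-U).ravel())
        return np.concatenate(r)
    s=least_squares(f,x0); return s.x,np.sqrt(np.mean(s.fun**2)),s.fun.reshape(-1,2)
def unz(U,ox,oy,s): return (np.asarray(U,float)+.5)/s-.5+[ox,oy]
E
python3 - <<'E'
from h import *
t=camera_model("top")
base=np.array([[.03,.084,.008],[.03,-.046,.008],[-.03,-.046,.008],[-.03,.084,.008]])
for n,U in [("L",unz([(49,155),(318,150),(320,272),(50,278)],85,145,5)),("R",unz([(475-400,44),(727-400,98),(703-400,214),(446-400,158)],200,145,5))]:
    p,r,_=fit([(t,base,U)],[.45,.15,0]); print(n,p,np.degrees(p[2]),r)
sp=np.array([[.02,.007,.072],[.02,-.007,.072],[-.02,-.007,.072],[-.02,.007,.072]])
U=unz([(153,48),(176,58),(148,136),(122,126)],280,145,5)
print(fit([(t,sp,U)],[.45,-.25,0]))
for z in(.04,):
  print(back(t,unz([(162,160),(162,255),(203,165),(203,245),(118,160),(118,255)],85,145,5),z))
  print(back(t,unz([(618-400,78),(604-400,165),(634-400,83),(622-400,175)],200,145,5),z))
s=sense();print(R.from_quat(s["tool_rot"]).as_matrix())
E
```

```text
L [0.46768418 0.16029939 0.0175102 ] 1.00326070707415 0.1975081858214133
R [ 0.50327102 -0.12013536 -0.22295316] -12.774275302516159 0.3667697327630964
(array([ 0.5131389 , -0.26989926, -0.38256432]), np.float64(0.32502962247241246), array([[-0.44778742, -0.26551201],
       [ 0.60561924, -0.06583533],
       [ 0.16122474,  0.26997215],
       [-0.31768901,  0.05683481]]))
[[0.48903514 0.17990626 0.04      ]
 [0.44417481 0.17873728 0.04      ]
 [0.48653371 0.16074346 0.04      ]
 [0.44872584 0.15983865 0.04      ]
 [0.48917215 0.20038609 0.04      ]
 [0.44433838 0.19911561 0.04      ]]
[[ 0.52647507 -0.11684257  0.04      ]
 [ 0.48470388 -0.10991913  0.04      ]
 [ 0.52401867 -0.12444283  0.04      ]
 [ 0.47986435 -0.11841344  0.04      ]]
[[ 9.65147766e-01 -7.38309020e-04  2.61704500e-01]
 [-2.61705364e-01 -1.56019606e-03  9.65146553e-01]
 [-3.04266077e-04 -9.99998510e-01 -1.69903917e-03]]
```

```bash
cat >> h.py <<'E'
def delta(pos,yaw,commanded=None):
    """tool-frame shift & rotvec to reach tool-down pose with tool x at given world yaw"""
    s=sense(); p,q=(s["tcp_pos"],s["tool_rot"]) if commanded is None else commanded
    A=R.from_quat(q); 
    c,sn=np.cos(yaw),np.sin(yaw)
    B=R.from_matrix(np.array([[c,0,-sn],[sn,0,c],[0,-1,0]]))
    B=R.from_matrix(np.column_stack([[c,sn,0],[0,0,-1],[-sn,c,0]]))
    return np.round(np.r_[A.inv().apply(np.array(pos)-p),(A.inv()*B).as_rotvec()],4)
E
python3 - <<'E'
from h import *
s=sense();m=camera_model("wrist");T=m["camera_from_world"]
C=-T[:3,:3].T@T[:3,3];A=R.from_quat(s["tool_rot"])
print("cam in tool",A.inv().apply(C-s["tcp_pos"]), A.inv().apply(-T[2,:3]))
print(delta([.50,.17,.23],0.0175))
E
```

```text
cam in tool [-0.08234958 -0.14188948 -0.00035044] [ 3.22801352e-01  9.46466738e-01 -3.24134399e-05]
[ 0.4382  0.001  -0.3295  0.0016 -0.2823 -0.0005]
```

Run:
```python
from h import *
print(delta([.49,.18,.15],0.0175))
```

```text
[ 0.426   0.0809 -0.3223  0.0016 -0.2823 -0.0005]
```

>>> play_rows --pt "0.036 0 -0.027 0 -0.024 0" --pt "0.071 0 -0.054 0 -0.047 0" --pt "0.107 0 -0.08 0 -0.07 0" --pt "0.142 0 -0.107 0 -0.094 0" --pt "0.178 0 -0.134 0 -0.118 0" --pt "0.213 0 -0.161 0 -0.141 0" --pt "0.25 0.0 -0.188 0 -0.165 0" --pt "0.285 0.015 -0.215 0 -0.188 0" --pt "0.32 0.03 -0.242 0 -0.212 0" --pt "0.355 0.045 -0.269 0.001 -0.235 0" --pt "0.39 0.06 -0.295 0.001 -0.26 0" --pt "0.426 0.081 -0.322 0.0016 -0.2823 0"

```text
t: 1.35
tcp_pos: [0.4918, 0.1796, 0.1502]
tool_rot: [-0.706, -0.007, 0.006, 0.708]
force: [0.8, 1.0, -0.8]
finger_gap: 0.999
```

>>> play_rows --pt "0 0 0 0 0 0" --pt "0 0 0 0 0 0" --pt "0 0 0 0 0 0"

```text
t: 1.65
tcp_pos: [0.4896, 0.1815, 0.1504]
tool_rot: [-0.706, -0.006, 0.007, 0.708]
force: [0.2, 0.1, 0.1]
finger_gap: 1.0
```

Run:
```python
from h import *
import pickle
s=sense();print(s["t"],s["tcp_pos"])
m=camera_model("wrist"); im=snapshot("wrist"); pickle.dump(m,open("w1.pkl","wb"))
cv2.imwrite("pics/w1.png",im[:,:,::-1])
p=(.4677,.1603,.0175);c,sn=np.cos(p[2]),np.sin(p[2])
L=np.array([[.03,.084,.008],[.03,-.046,.008],[-.03,-.046,.008],[-.03,.084,.008]])
print(proj(m,np.c_[p[0]+c*L[:,0]-sn*L[:,1],p[1]+sn*L[:,0]+c*L[:,1],L[:,2]]))
```

```text
1.65 [0.48960393 0.18151636 0.15041715]
[[312.11056953 187.05788744]
 [192.78620139 187.01493183]
 [188.60610735 130.83943677]
 [316.20069304 130.93597122]]
```

View pics/w1.png

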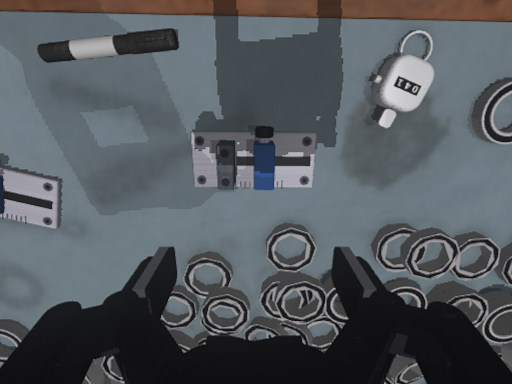

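The wide-gap jig shows at cols 192–316, rows 131–189, with the post near col 227 and the blue stop near col 264. I'll zoom for edges.

Run:
```python
import cv2
a=cv2.imread("pics/w1.png")[120:200,182:326]
cv2.imwrite("pics/w1z.png",cv2.resize(a,None,fx=5.5,fy=5.5,interpolation=cv2.INTER_CUBIC)*1)
```

```text
(no output)
```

View pics/w1z.png

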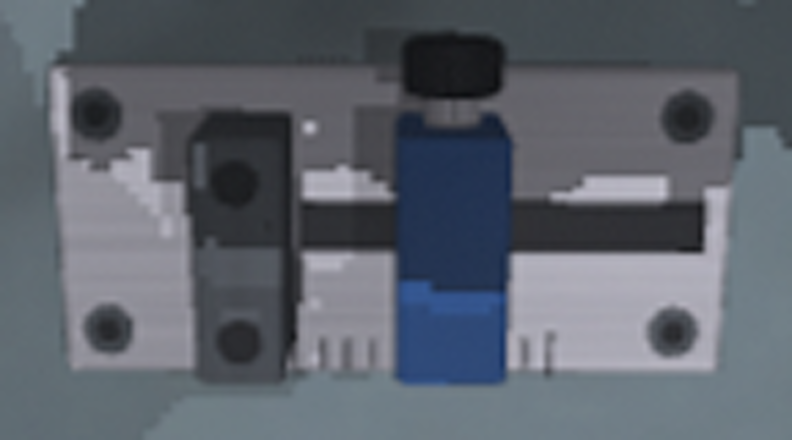

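Run:
```python
from h import *
import pickle
m=pickle.load(open("w1.pkl","rb"))
L=np.array([[-.03,-.046,.008],[-.03,.084,.008],[.03,.084,.008],[.03,-.046,.008],[-.022,-.016,.04],[-.022,0,.04],[.022,0,.04],[.022,-.016,.04]])
U=unz([(50,67),(740,73),(715,370),(70,368),(190,140),(289,140),(287,382),(197,382)],182,120,5.5)
for o in (L,U),(L[:4],U[:4]):
    p,r,f=fit([(m,)+o],[.468,.16,.0]);print(p,r);print(f.round(2))
S=back(m,unz([(397,138),(511,138),(507,382),(397,382)],182,120,5.5),.04)
c,s=np.cos(p[2]),np.sin(p[2]);d=S[:,:2]-p[:2]
print(np.c_[c*d[:,0]+s*d[:,1],-s*d[:,0]+c*d[:,1]])
P=back(m,U[4:],.04);d=P[:,:2]-p[:2];print(np.c_[c*d[:,0]+s*d[:,1],-s*d[:,0]+c*d[:,1]])
```

```text
[0.46837423 0.16154053 0.00994872] 0.8376252593504954
[[-0.62 -0.58]
 [ 1.39 -0.6 ]
 [ 1.35  1.36]
 [-0.59  0.82]
 [-0.41 -0.9 ]
 [-0.98 -0.75]
 [ 0.1   0.77]
 [-0.04  0.65]]
[0.46828221 0.16113275 0.01139321] 0.9363998467226268
[[-1.06 -0.62]
 [ 0.97 -0.82]
 [ 1.03  1.16]
 [-0.92  0.79]]
[[-0.02167628  0.0193729 ]
 [-0.02180511  0.03841989]
 [ 0.02105599  0.03905775]
 [ 0.02118143  0.01967004]]
[[-0.02110926 -0.01521218]
 [-0.0212211   0.00132757]
 [ 0.02130685  0.00028748]
 [ 0.02140944 -0.01556715]]
```

Run:
```python
from h import *
print(delta([.541,-.281,.15],-.38))
```

```text
[ 4.270e-02 -1.000e-04 -4.638e-01 -1.800e-03  3.989e-01 -3.000e-04]
```

>>> play_rows --pt "0.004 0 -0.042 0 0.036 0" --pt "0.008 0 -0.084 0 0.072 0" --pt "0.012 0 -0.126 0 0.109 0" --pt "0.015 0 -0.169 0 0.145 0" --pt "0.019 0 -0.211 0 0.181 0" --pt "0.023 0 -0.253 0 0.218 0" --pt "0.027 0 -0.295 0 0.254 0" --pt "0.031 0 -0.337 0 0.29 0" --pt "0.035 0 -0.38 0 0.326 0" --pt "0.039 0 -0.422 0 0.363 0" --pt "0.043 0 -0.464 0 0.399 0" --pt "0.043 0 -0.464 0 0.399 0"

```text
t: 2.9
tcp_pos: [0.5437, -0.287, 0.1509]
tool_rot: [0.695, -0.133, 0.137, -0.693]
force: [-0.4, 0.8, -0.3]
finger_gap: 0.998
```

>>> play_rows --pt "0 0 0 0 0 0" --pt "0 0 0 0 0 0" --pt "0 0 0 0 0 0"

```text
t: 3.2
tcp_pos: [0.5414, -0.2799, 0.1498]
tool_rot: [-0.694, 0.134, -0.133, 0.695]
force: [-0.4, -0.6, -0.5]
finger_gap: 1.004
```

Run:
```python
from h import *
import pickle
s=sense();print(s["t"],s["tcp_pos"],s["tool_rot"])
m=camera_model("wrist"); im=snapshot("wrist"); pickle.dump(m,open("w2.pkl","wb"))
cv2.imwrite("pics/w2.png",im[:,:,::-1])
print(proj(m,[.513,-.27,.072]))
```

```text
3.2 [ 0.54140101 -0.27988644  0.14976888] [-0.6936589   0.13351835 -0.13278825  0.69525352]
[[252.38649763 166.79500432]]
```

View pics/w2.png

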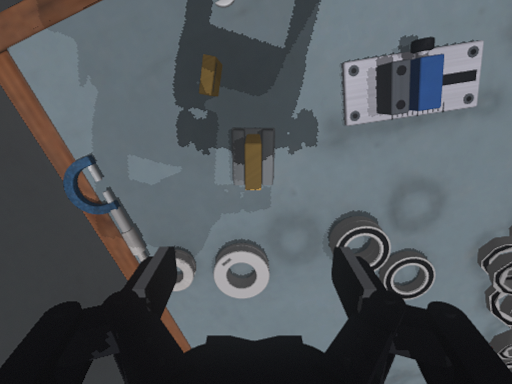

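Spacer at about (253,162) in the stand, nearly aligned with the tool. The narrow jig is at upper right. Zooming.

Run:
```python
import cv2
a=cv2.imread("pics/w2.png")[115:205,215:295]
cv2.imwrite("pics/w2z.png",cv2.resize(a,None,fx=6,fy=6,interpolation=cv2.INTER_CUBIC))
```

```text
(no output)
```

View pics/w2z.png

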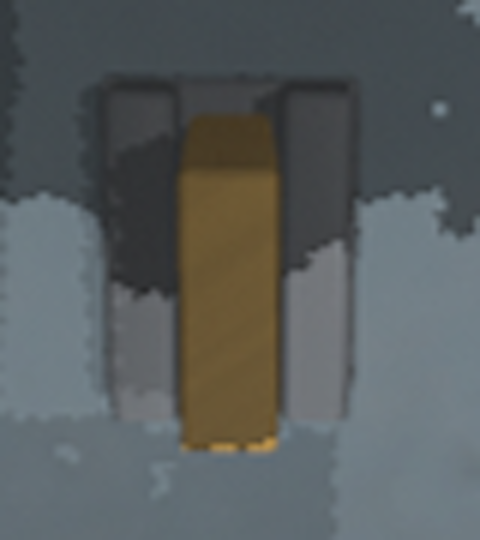

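Run:
```python
from h import *
import pickle
m=pickle.load(open("w2.pkl","rb"))
L=[[-.02,-.007,.072],[-.02,.007,.072],[.02,.007,.072],[.02,-.007,.072]]
U=unz([(178,168),(279,168),(277,450),(181,450)],215,115,6)
p,r,f=fit([(m,L,U)],[.513,-.27,-.38]);print(p,r)
L2=[[-.028,-.0225,.024],[-.028,.0225,.024],[.028,.0225,.024],[.028,-.0225,.024]]
U2=unz([(105,90),(353,90),(345,420),(115,420)],215,115,6)
p2,r2,f2=fit([(m,L2,U2)],[.513,-.27,-.38]);print(p2,r2)
print(f.round(1),f2.round(1))
print(delta([p[0],p[1],.15],p[2]))
print(delta([p[0],p[1],.044],p[2]))
```

```text
[ 0.51309149 -0.26975051 -0.37802586] 0.323261056209017
[ 0.51550032 -0.27069211 -0.37726063] 2.0258679126503223
[[-0.4 -0.3]
 [ 0.4 -0.3]
 [ 0.3  0.3]
 [-0.3  0.4]] [[-2.8 -0.3]
 [ 2.9 -0.4]
 [ 2.8  0.5]
 [-2.8  0.6]]
[-0.0303 -0.0002 -0.0008 -0.0019 -0.001  -0.0011]
[-0.0302  0.1058 -0.001  -0.0019 -0.001  -0.0011]
```

>>> play_rows --pt "-0.015 0 -0.001 -0.001 -0.001 -0.001" --pt "-0.03 0.0 -0.001 -0.002 -0.001 -0.001" --pt "-0.03 0.03 -0.001 -0.002 -0.001 -0.001" --pt "-0.03 0.055 -0.001 -0.002 -0.001 -0.001" --pt "-0.03 0.08 -0.001 -0.002 -0.001 -0.001" --pt "-0.03 0.1 -0.001 -0.002 -0.001 -0.001" --pt "-0.03 0.106 -0.001 -0.002 -0.001 -0.001" --pt "-0.03 0.106 -0.001 -0.002 -0.001 -0.001" --pt "-0.03 0.106 -0.001 -0.002 -0.001 -0.001" --gripper 0.0854

```text
t: 4.15
tcp_pos: [0.514, -0.2718, 0.0445]
tool_rot: [0.695, -0.133, 0.134, -0.694]
force: [-0.1, -0.6, 0.3]
finger_gap: 0.999
```

>>> play_rows --pt "0 0 0 0 0 0" --pt "0 0 0 0 0 0" --pt "0 0 0 0 0 0" --pt "0 0 0 0 0 0" --pt "0 0 0 0 0 0" --pt "0 0 0 0 0 0" --pt "0 0 0 0 0 0" --pt "0 0 0 0 0 0" --pt "0 0 0 0 0 0" --pt "0 0 0 0 0 0" --gripper 0.0 --force 40

```text
t: 5.15
tcp_pos: [0.5135, -0.2716, 0.0438]
tool_rot: [0.694, -0.134, 0.134, -0.694]
force: [0.3, 2.6, 3.6]
finger_gap: 0.152
```

Run:
```python
from h import *
import pickle
s=sense();print(s)
m=camera_model("wrist"); im=snapshot("wrist"); pickle.dump(m,open("w3.pkl","wb"))
cv2.imwrite("pics/w3.png",im[:,:,::-1])
```

```text
{'t': 5.15, 'q': array([-6.78889438e-01,  7.37797274e-01,  1.67850721e+00,  1.43593045e-04,
        7.24516764e-01, -1.86913875e+00]), 'qd': array([-0.00055136,  0.00095454,  0.00069893,  0.00053061, -0.00044624,
       -0.00068892]), 'tau': array([-1.59494955e+00, -4.31671393e+01, -9.66562092e+00, -5.49372621e-01,
       -2.48119170e-01,  7.60257128e-03]), 'tcp_pos': array([ 0.51349193, -0.27163855,  0.04379117]), 'tool_rot': array([ 0.69443636, -0.13351401,  0.13402724, -0.69423976]), 'force': array([0.26926334, 2.59146489, 3.62255161]), 'ft_torque': array([ 0.52405685, -0.22698344, -0.0157808 ]), 'finger_gap': 0.15191471945825938}
```

View pics/w3.png

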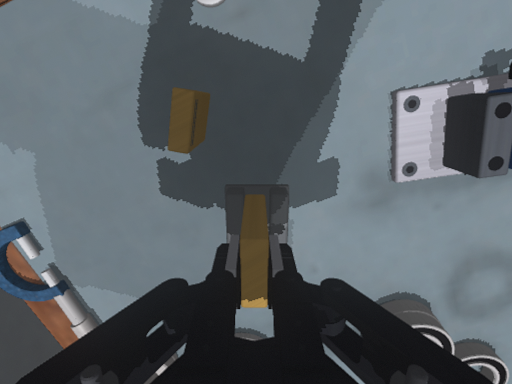

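Gripped (opening about 13 mm). Lifting slowly.

>>> play_rows --pt "0 -0.005 0 0 0 0" --pt "0 -0.015 0 0 0 0" --pt "0 -0.03 0 0 0 0" --pt "0 -0.05 0 0 0 0" --pt "0 -0.07 0 0 0 0" --pt "0 -0.09 0 0 0 0" --pt "0 -0.106 0 0 0 0" --pt "0 -0.106 0 0 0 0" --pt "0 -0.106 0 0 0 0"

```text
t: 6.1
tcp_pos: [0.513, -0.272, 0.1498]
tool_rot: [0.695, -0.133, 0.134, -0.694]
force: [-0.2, 0.1, -2.6]
finger_gap: 0.155
```

Run:
```python
from h import *
import pickle
s=sense();print(s)
m=camera_model("wrist"); im=snapshot("wrist"); pickle.dump((m,s),open("w4.pkl","wb"))
a=im[180:330,180:330,::-1]
cv2.imwrite("pics/w4.png",cv2.resize(a,None,fx=4,fy=4,interpolation=cv2.INTER_CUBIC))
im=snapshot("scene")[100:260,200:400,::-1]
cv2.imwrite("pics/s4.png",cv2.resize(im,None,fx=4,fy=3.7))
print(delta([.50,.14,.15],0.012))
```

```text
{'t': 6.1, 'q': array([-6.79475499e-01,  5.73122057e-01,  1.62296535e+00, -9.75137837e-04,
        9.44325302e-01, -1.86916927e+00]), 'qd': array([0.00170264, 0.02286646, 0.01739566, 0.00421562, 0.00336126,
       0.00098722]), 'tau': array([ 5.24221163e-03, -4.46268511e+01, -1.50789410e+01, -6.08154442e-03,
       -4.72351396e-02,  6.24048857e-05]), 'tcp_pos': array([ 0.5130069 , -0.2720139 ,  0.14975851]), 'tool_rot': array([ 0.69478879, -0.13349077,  0.13396489, -0.69390357]), 'force': array([-0.18535491,  0.06345835, -2.61394433]), 'ft_torque': array([-0.02393615, -0.00291236, -0.03863957]), 'finger_gap': 0.15507899806282774}
[-1.644e-01 -1.100e-03  3.773e-01 -2.000e-04 -3.926e-01 -1.500e-03]
```

View pics/w4.png

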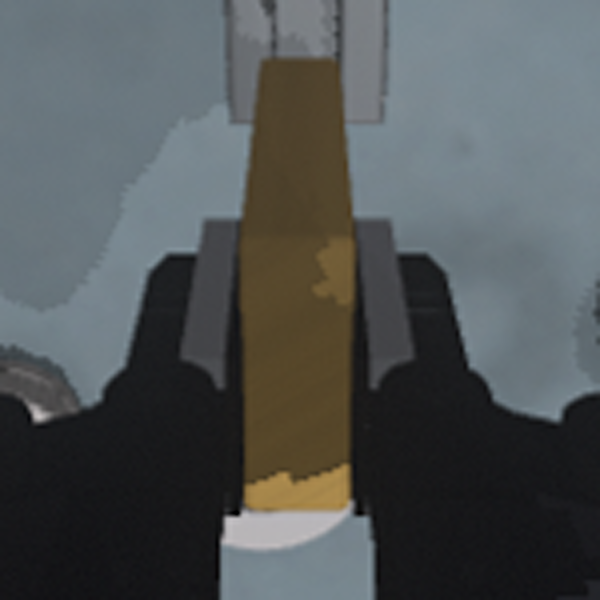

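View pics/s4.png

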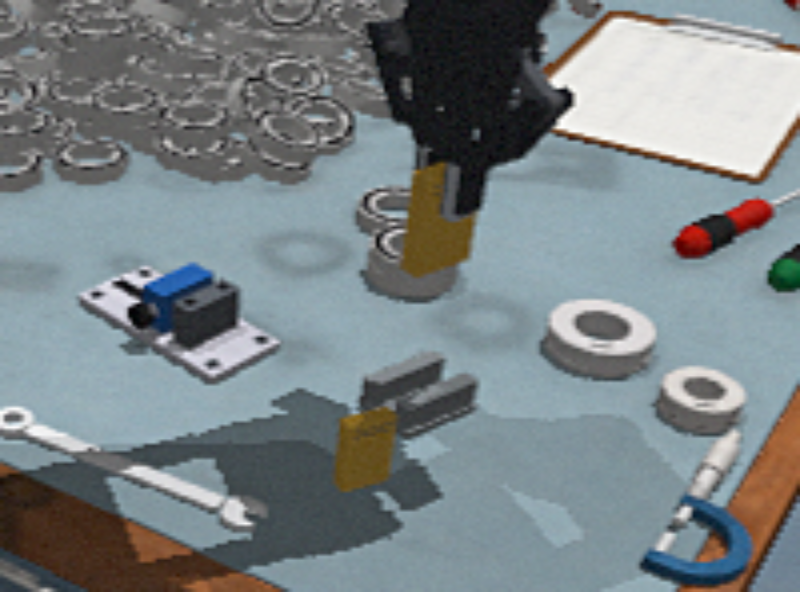

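Run:
```python
from h import *
import pickle
m,s=pickle.load(open("w4.pkl","rb"))
zt=s["tcp_pos"][2]
L=[[-.02,-.007,zt+.028],[-.02,.007,zt+.028],[.02,.007,zt+.028],[.02,-.007,zt+.028],[-.02,-.007,zt-.038],[-.02,.007,zt-.038]]
U=unz([(240,237),(354,237),(351,510),(244,510),(262,58),(340,58)],180,180,4)
p,r,f=fit([(m,L,U)],[.513,-.272,-.38]);print(p,r);print(f.round(1))
A=R.from_quat(s["tool_rot"]);print(A.inv().apply(np.r_[p[:2]-s["tcp_pos"][:2],0]),A.as_matrix())
```

```text
[ 0.51219095 -0.27174851 -0.38281703] 0.8203637614652798
[[-0.4 -0.1]
 [ 1.2 -0. ]
 [ 0.3  1.2]
 [-0.2  1.1]
 [-0.9 -1.2]
 [-0.3 -1.2]]
[-8.56147698e-04 -7.03949532e-07 -5.66439519e-05] [[ 9.28467243e-01  4.21654648e-04  3.71414056e-01]
 [-3.71413217e-01 -1.35611103e-03  9.28466684e-01]
 [ 8.95170993e-04 -9.99998992e-01 -1.10249656e-03]]
```

Run:
```python
from h import *
d=delta([.4685,.1713,.13],0.0115);print(d)
for f in np.linspace(0,1,13)[1:]: print((d*(3*f**2-2*f**3)).round(4).tolist())
```

```text
[-2.052e-01  1.890e-02  3.947e-01 -2.000e-04 -3.921e-01 -1.500e-03]
[-0.004, 0.0004, 0.0078, -0.0, -0.0077, -0.0]
[-0.0152, 0.0014, 0.0292, -0.0, -0.029, -0.0001]
[-0.0321, 0.003, 0.0617, -0.0, -0.0613, -0.0002]
[-0.0532, 0.0049, 0.1023, -0.0001, -0.1017, -0.0004]
[-0.0772, 0.0071, 0.1485, -0.0001, -0.1475, -0.0006]
[-0.1026, 0.0094, 0.1974, -0.0001, -0.196, -0.0008]
[-0.128, 0.0118, 0.2462, -0.0001, -0.2446, -0.0009]
[-0.152, 0.014, 0.2924, -0.0001, -0.2904, -0.0011]
[-0.1731, 0.0159, 0.333, -0.0002, -0.3308, -0.0013]
[-0.19, 0.0175, 0.3655, -0.0002, -0.3631, -0.0014]
[-0.2012, 0.0185, 0.3869, -0.0002, -0.3844, -0.0015]
[-0.2052, 0.0189, 0.3947, -0.0002, -0.3921, -0.0015]
```

>>> play_rows --pt "-0.004 0 0.008 0 -0.008 0" --pt "-0.015 0.001 0.029 0 -0.029 0" --pt "-0.032 0.003 0.062 0 -0.061 0" --pt "-0.053 0.005 0.102 0 -0.102 0" --pt "-0.077 0.007 0.148 0 -0.148 0" --pt "-0.103 0.009 0.197 0 -0.196 -0.001" --pt "-0.128 0.012 0.246 0 -0.245 -0.001" --pt "-0.152 0.014 0.292 0 -0.29 -0.001" --pt "-0.173 0.016 0.333 0 -0.331 -0.001" --pt "-0.19 0.0175 0.3655 0 -0.363 -0.0015" --pt "-0.201 0.0185 0.387 0 -0.384 -0.0015" --pt "-0.205 0.019 0.3947 0 -0.392 -0.0015"

```text
t: 7.4
tcp_pos: [0.4678, 0.1736, 0.1296]
tool_rot: [0.707, 0.006, -0.006, -0.707]
force: [0.4, -0.2, -2.0]
finger_gap: 0.159
```

>>> play_rows --pt "0 0 0 0 0 0" --pt "0 0 0 0 0 0" --pt "0 0 0 0 0 0" --pt "0 0 0 0 0 0"

```text
t: 7.8
tcp_pos: [0.4699, 0.1696, 0.1303]
tool_rot: [0.707, 0.004, -0.003, -0.707]
force: [-0.6, -0.2, -2.1]
finger_gap: 0.152
```

Run:
```python
from h import *
import pickle
s=sense();print(s["t"],s["tcp_pos"],s["finger_gap"],delta([.4685,.1713,.13],0.0115))
m=camera_model("wrist"); im=snapshot("wrist"); pickle.dump((m,s),open("w5.pkl","wb"))
cv2.imwrite("pics/w5f.png",im[:,:,::-1])
a=im[180:320,180:330,::-1]
cv2.imwrite("pics/w5.png",cv2.resize(a,None,fx=4,fy=4,interpolation=cv2.INTER_CUBIC))
```

```text
7.8 [0.46989687 0.16961139 0.1303022 ] 0.15219984463567438 [-0.0014  0.0003  0.0017  0.0011 -0.0022  0.0019]
```

View pics/w5.png

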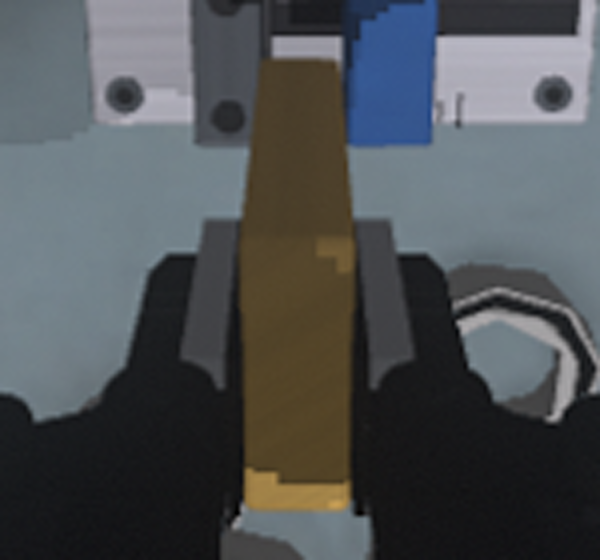

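>>> play_rows --pt "-0.001 0.01 0.0007 0 0 0" --pt "-0.001 0.02 0.0007 0 0 0" --pt "-0.001 0.03 0.0007 0 0 0" --pt "-0.001 0.04 0.0007 0 0 0" --pt "-0.001 0.045 0.0007 0 0 0" --pt "-0.001 0.045 0.0007 0 0 0" --pt "-0.001 0.045 0.0007 0 0 0"

```text
t: 8.55
tcp_pos: [0.4687, 0.1715, 0.0851]
tool_rot: [0.707, 0.005, -0.004, -0.707]
force: [0.2, 0.4, -1.5]
finger_gap: 0.155
```

Run:
```python
from h import *
import pickle
s=sense();print(s["t"],s["tcp_pos"],s["finger_gap"],s["force"],R.from_quat(s["tool_rot"]).as_matrix())
m=camera_model("wrist"); im=snapshot("wrist"); pickle.dump((m,s),open("w6.pkl","wb"))
a=im[160:310,180:330,::-1]
cv2.imwrite("pics/w6.png",cv2.resize(a,None,fx=4,fy=4,interpolation=cv2.INTER_CUBIC))
im=snapshot("scene")[120:200,110:230,::-1]
cv2.imwrite("pics/s6.png",cv2.resize(im,None,fx=5,fy=5,interpolation=cv2.INTER_CUBIC))
```

```text
8.55 [0.46866418 0.17154049 0.08510097] 0.15464207257044202 [ 0.19731536  0.36310503 -1.51649121] [[ 9.99931641e-01  1.62121090e-03 -1.15795140e-02]
 [ 1.15810600e-02 -9.47506942e-04  9.99932488e-01]
 [ 1.61012978e-03 -9.99998237e-01 -9.66217512e-04]]
```

View pics/w6.png

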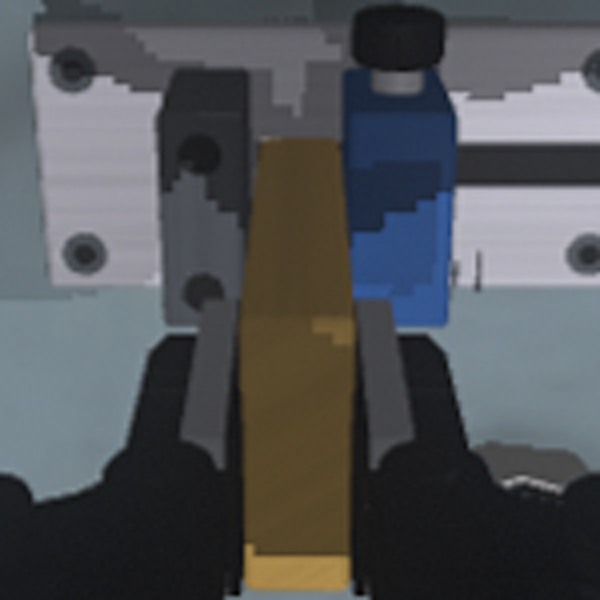

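View pics/s6.png

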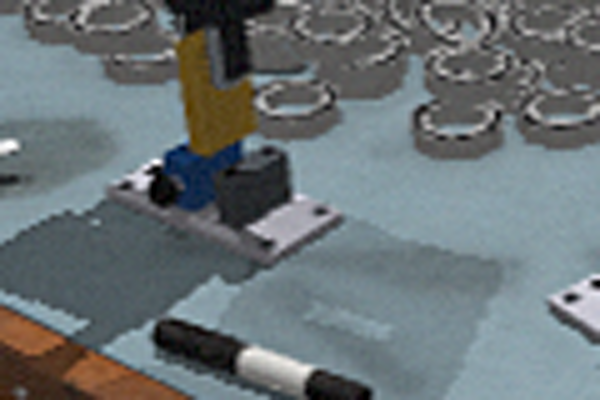

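Spacer bottom spans cols 260–340 in the zoom, between the post edge (~250) and stop edge (~346), so it's centred. Lowering gradually.

>>> play_rows --pt "0 0.004 0 0 0 0" --pt "0 0.008 0 0 0 0" --pt "0 0.012 0 0 0 0" --pt "0 0.016 0 0 0 0" --pt "0 0.02 0 0 0 0" --pt "0 0.02 0 0 0 0"

```text
t: 9.25
tcp_pos: [0.4682, 0.1714, 0.0646]
tool_rot: [0.707, 0.004, -0.004, -0.707]
force: [-0.8, 0.0, -1.6]
finger_gap: 0.156
```

>>> play_rows --pt "0 0.004 0 0 0 0" --pt "0 0.008 0 0 0 0" --pt "0 0.012 0 0 0 0" --pt "0 0.016 0 0 0 0" --pt "0 0.016 0 0 0 0" --pt "0 0.016 0 0 0 0"

```text
t: 9.85
tcp_pos: [0.4686, 0.1714, 0.0491]
tool_rot: [0.707, 0.005, -0.004, -0.707]
force: [0.3, 0.5, -2.2]
finger_gap: 0.155
```

>>> play_rows --pt "0 0.001 0 0 0 0" --pt "0 0.002 0 0 0 0" --pt "0 0.002 0 0 0 0"

```text
t: 10.15
tcp_pos: [0.4687, 0.1715, 0.0473]
tool_rot: [0.707, 0.005, -0.003, -0.707]
force: [0.4, 0.2, -2.8]
finger_gap: 0.154
```

>>> play_rows --pt "0 0.001 0 0 0 0" --pt "0 0.001 0 0 0 0"

```text
t: 10.35
tcp_pos: [0.4686, 0.1714, 0.0462]
tool_rot: [0.707, 0.005, -0.003, -0.707]
force: [0.3, -0.4, -2.3]
finger_gap: 0.154
```

>>> play_rows --pt "0 0.0005 0 0 0 0" --pt "0 0.001 0 0 0 0" --pt "0 0.001 0 0 0 0"

```text
t: 10.65
tcp_pos: [0.4688, 0.1715, 0.0458]
tool_rot: [0.707, 0.005, -0.003, -0.707]
force: [-0.8, 0.2, 3.2]
finger_gap: 0.154
```

Seated on the base (upward force). Release with a small opening.

>>> play_rows --pt "0 0 0 0 0 0" --pt "0 0 0 0 0 0" --pt "0 0 0 0 0 0" --pt "0 0 0 0 0 0" --pt "0 0 0 0 0 0" --pt "0 0 0 0 0 0" --pt "0 0 0 0 0 0" --gripper 0.036

```text
t: 11.35
tcp_pos: [0.4687, 0.1714, 0.0453]
tool_rot: [0.707, 0.005, -0.003, -0.707]
force: [0.4, 0.5, -0.0]
finger_gap: 0.42
```

Run:
```python
from h import *
s=sense();print(s["t"],s["tcp_pos"],s["finger_gap"],s["force"],s["q"])
im=snapshot("wrist")
a=im[160:310,180:330,::-1]
cv2.imwrite("pics/w7.png",cv2.resize(a,None,fx=4,fy=4,interpolation=cv2.INTER_CUBIC))
im=snapshot("scene")[120:200,110:230,::-1]
cv2.imwrite("pics/s7.png",cv2.resize(im,None,fx=5,fy=5,interpolation=cv2.INTER_CUBIC))
```

```text
11.35 [0.46868249 0.1714269  0.04527783] 0.4202758491347651 [ 0.42516294  0.46871234 -0.02133256] [ 0.1270554   0.67686168  1.88828863 -0.00212948  0.5747534  -1.45346849]
```

View pics/w7.png

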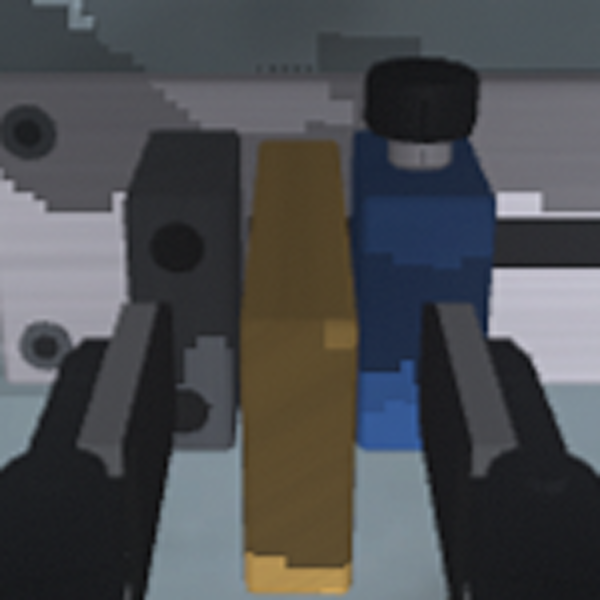

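View pics/s7.png

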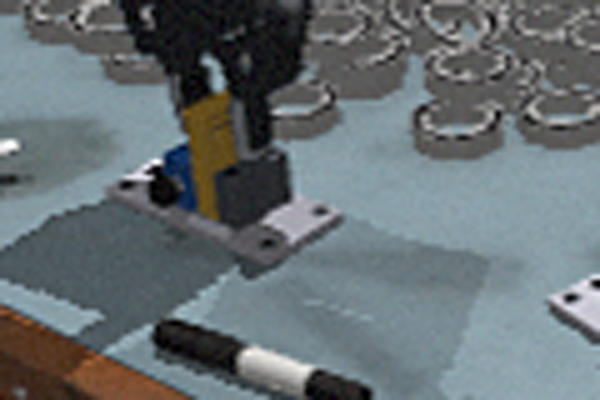

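The spacer stands free between post (edge ~238) and stop (edge ~355). Rising straight up.

>>> play_rows --pt "0 -0.005 0 0 0 0" --pt "0 -0.015 0 0 0 0" --pt "0 -0.035 0 0 0 0" --pt "0 -0.06 0 0 0 0" --pt "0 -0.085 0 0 0 0" --pt "0 -0.105 0 0 0 0" --pt "0 -0.105 0 0 0 0" --pt "0 -0.105 0 0 0 0"

```text
t: 12.25
tcp_pos: [0.4686, 0.1716, 0.1509]
tool_rot: [0.707, 0.005, -0.003, -0.707]
force: [0.2, -0.3, -0.9]
finger_gap: 0.421
```

Run:
```python
from h import *
print(delta([.4675,.245,.15],-1.559))
```

```text
[-2.0000e-04  9.0000e-04  7.3400e-02 -1.9000e-03  1.5705e+00  3.1000e-03]
```

>>> play_rows --pt "0 0 0.006 0 0.13 0" --pt "0 0 0.012 0 0.26 0" --pt "0 0 0.018 0 0.39 0" --pt "0 0 0.024 0 0.52 0" --pt "0 0 0.03 0 0.65 0" --pt "0 0 0.036 0 0.78 0" --pt "0 0 0.043 0 0.92 0" --pt "0 0 0.05 0 1.05 0" --pt "0 0 0.056 0 1.18 0" --pt "0 0 0.062 0 1.31 0" --pt "0 0 0.068 0 1.44 0" --pt "0 0 0.0734 -0.002 1.5705 0.003" --gripper 0.0 --force 60

```text
t: 13.45
tcp_pos: [0.4665, 0.2449, 0.1487]
tool_rot: [0.503, -0.499, 0.498, -0.5]
force: [-0.2, -0.5, -0.5]
finger_gap: 0.003
```

>>> play_rows --pt "0 0 0 0 0 0" --pt "0 0 0 0 0 0" --pt "0 0 0 0 0 0"

```text
t: 13.75
tcp_pos: [0.4672, 0.2446, 0.1496]
tool_rot: [0.504, -0.497, 0.496, -0.502]
force: [-0.7, -0.7, -0.6]
finger_gap: -0.003
```

Run:
```python
from h import *
s=sense();print(s["t"],s["tcp_pos"],s["finger_gap"],s["force"],R.from_quat(s["tool_rot"]).as_matrix().round(4),s["q"])
import pickle
m=camera_model("wrist");im=snapshot("wrist"); pickle.dump((m,s),open("w8.pkl","wb"))
cv2.imwrite("pics/w8.png",im[:,:,::-1])
print(delta([.4675,.245,.018],-1.559),proj(m,[[.468,.20,.024],[.468,.168,.074]]))
```

```text
13.75 [0.46722784 0.24457438 0.14963157] -0.003239383969396527 [-0.7026678  -0.65390722 -0.62008318] [[ 1.350e-02 -2.700e-03  9.999e-01]
 [-9.999e-01 -8.000e-04  1.350e-02]
 [ 8.000e-04 -1.000e+00 -2.700e-03]] [ 2.70207215e-01  5.15716622e-01  1.75413145e+00 -7.69412686e-05
  8.74519228e-01  2.56798605e-01]
[-0.0005  0.1318  0.0005  0.0024  0.0011  0.0007] [[253.6362233  224.2666513 ]
 [252.9477653  278.20981309]]
```

View pics/w8.png

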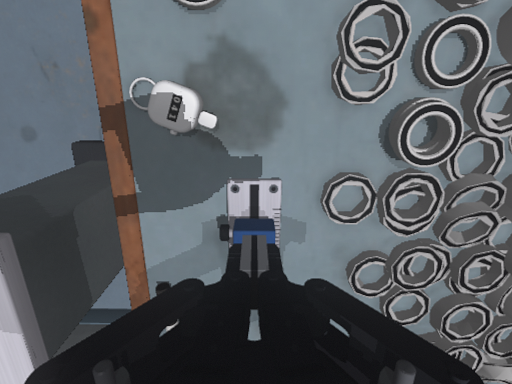

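The stop's outer face shows at (254,222), centred on the tool. The space beyond it is clear, so I'll descend there.

>>> play_rows --pt "0 0.02 0 0.002 0.001 0" --pt "0 0.045 0 0.002 0.001 0" --pt "0 0.07 0 0.002 0.001 0" --pt "0 0.095 0 0.002 0.001 0" --pt "0 0.115 0 0.002 0.001 0" --pt "0 0.128 0 0.002 0.001 0" --pt "0 0.131 0 0.002 0.001 0" --pt "0 0.131 0 0.002 0.001 0" --pt "0 0.131 0 0.002 0.001 0"

```text
t: 14.7
tcp_pos: [0.4681, 0.2451, 0.02]
tool_rot: [-0.502, 0.497, -0.498, 0.503]
force: [0.2, -0.5, -0.2]
finger_gap: -0.001
```

Run:
```python
from h import *
s=sense();print(s["t"],s["tcp_pos"],s["force"])
m=camera_model("wrist");im=snapshot("wrist")
cv2.imwrite("pics/w9.png",im[:,:,::-1])
im=snapshot("scene")[100:200,80:230,::-1]
cv2.imwrite("pics/s9.png",cv2.resize(im,None,fx=5,fy=5,interpolation=cv2.INTER_CUBIC))
```

```text
14.7 [0.46814409 0.2450566  0.01999401] [ 0.24186543 -0.4688836  -0.18075181]
```

View pics/w9.png

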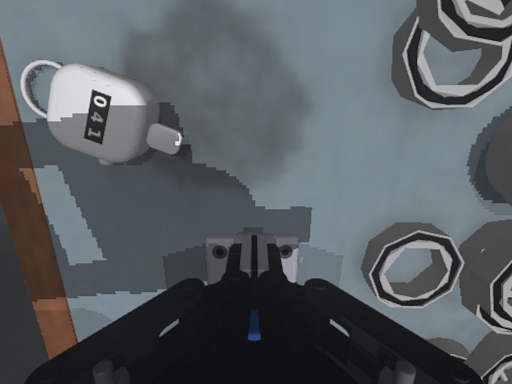

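View pics/s9.png

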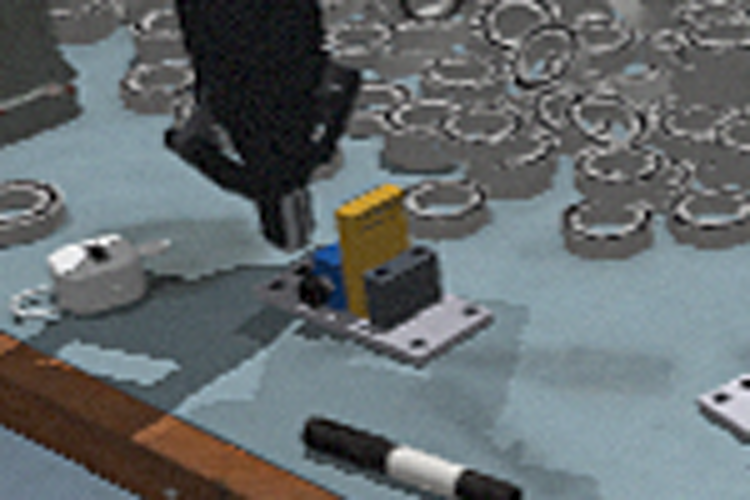

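>>> play_rows --pt "0.008 0 0 0 0 0" --pt "0.016 0 0 0 0 0" --pt "0.024 0 0 0 0 0" --pt "0.028 0 0 0 0 0" --pt "0.03 0 0 0 0 0"

```text
t: 15.3
tcp_pos: [0.4678, 0.2141, 0.0193]
tool_rot: [-0.502, 0.497, -0.498, 0.502]
force: [-0.3, 0.4, -1.4]
finger_gap: -0.0
```

>>> play_rows --pt "0.001 0 0 0 0 0" --pt "0.002 0 0 0 0 0" --pt "0.003 0 0 0 0 0" --pt "0.003 0 0 0 0 0"

```text
t: 15.7
tcp_pos: [0.4678, 0.212, 0.0192]
tool_rot: [-0.503, 0.497, -0.497, 0.503]
force: [-0.6, 1.1, -1.1]
finger_gap: 0.0
```

>>> play_rows --pt "0.0005 0 0 0 0 0" --pt "0.001 0 0 0 0 0" --pt "0.0015 0 0 0 0 0" --pt "0.002 0 0 0 0 0" --pt "0.002 0 0 0 0 0"

```text
t: 16.2
tcp_pos: [0.4679, 0.2099, 0.0192]
tool_rot: [-0.503, 0.497, -0.498, 0.503]
force: [0.1, 1.9, -0.8]
finger_gap: 0.001
```

>>> play_rows --pt "0.0005 0 0 0 0 0" --pt "0.001 0 0 0 0 0" --pt "0.0015 0 0 0 0 0" --pt "0.002 0 0 0 0 0" --pt "0.002 0 0 0 0 0"

```text
t: 16.7
tcp_pos: [0.4679, 0.2079, 0.0192]
tool_rot: [-0.503, 0.497, -0.498, 0.503]
force: [-0.1, 1.1, -0.3]
finger_gap: -0.0
```

>>> play_rows --pt "0.0005 0 0 0 0 0" --pt "0.001 0 0 0 0 0" --pt "0.001 0 0 0 0 0"

```text
t: 17.0
tcp_pos: [0.4679, 0.2068, 0.0192]
tool_rot: [-0.503, 0.497, -0.498, 0.503]
force: [0.2, 1.3, -0.7]
finger_gap: 0.0
```

>>> play_rows --pt "0.0005 0 0 0 0 0" --pt "0.001 0 0 0 0 0" --pt "0.001 0 0 0 0 0"

```text
t: 17.3
tcp_pos: [0.4679, 0.2066, 0.0192]
tool_rot: [-0.502, 0.497, -0.498, 0.503]
force: [0.3, 6.7, -2.0]
finger_gap: -0.001
```

>>> play_rows --pt "0.0005 0 0 0 0 0" --pt "0.001 0 0 0 0 0" --pt "0.001 0 0 0 0 0"

```text
t: 17.6
tcp_pos: [0.4679, 0.2066, 0.0193]
tool_rot: [-0.501, 0.498, -0.498, 0.503]
force: [-0.8, 10.5, -1.0]
finger_gap: 0.002
```

Pressing at about 10.5 N. Holding to check that it settles, then looking.

>>> play_rows --pt "0 0 0 0 0 0" --pt "0 0 0 0 0 0" --pt "0 0 0 0 0 0" --pt "0 0 0 0 0 0" --pt "0 0 0 0 0 0" --pt "0 0 0 0 0 0"

```text
t: 18.2
tcp_pos: [0.4679, 0.2066, 0.0192]
tool_rot: [-0.502, 0.498, -0.497, 0.503]
force: [-0.6, 10.6, -0.8]
finger_gap: 0.001
```

Run:
```python
from h import *
s=sense();print(s["t"],s["tcp_pos"],s["force"])
im=snapshot("scene")[110:190,100:220,::-1]; im2=snapshot("top")[165:215,85:165,::-1]
cv2.imwrite("pics/s10.png",cv2.resize(im,None,fx=6,fy=6,interpolation=cv2.INTER_CUBIC))
cv2.imwrite("pics/t10.png",cv2.resize(im2,None,fx=7,fy=7,interpolation=cv2.INTER_CUBIC))
```

```text
18.2 [0.46792053 0.20658773 0.01924823] [-0.59952226 10.60041586 -0.83275665]
```

View pics/s10.png

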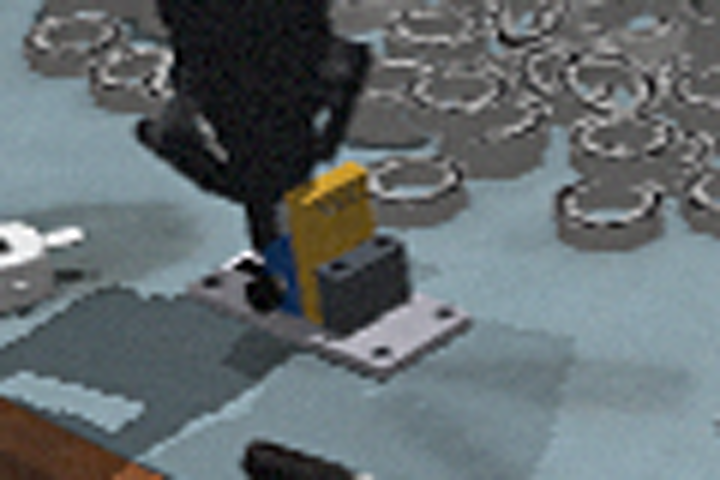

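View pics/t10.png

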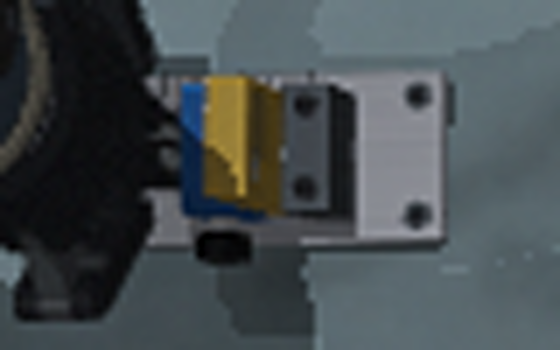

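Run:
```python
from h import *
t=camera_model("top")
print(back(t,unz([(205,77),(250,77),(247,197),(205,197)],85,165,7),.074), back(t,unz([(283,85),(330,85),(330,212),(283,212)],85,165,7),.04))
s=sense();print(s["t"],s["force"]); print(sign_off())
```

```text
[[0.48649188 0.17540449 0.074     ]
 [0.48639659 0.16100323 0.074     ]
 [0.44742858 0.16097697 0.074     ]
 [0.44753327 0.17435757 0.074     ]] [[0.48863911 0.16126002 0.04      ]
 [0.48853422 0.14560043 0.04      ]
 [0.44564812 0.14464662 0.04      ]
 [0.4457724  0.16023192 0.04      ]]
18.3 [-1.27207332 11.48237495 -0.59947785]
the job is handed in; nothing more can be done
None
```

The brass spacer is standing in the wide-gap jig (the left one), let go and nipped between post and stop. I handed in with the shut fingers still pressing the blue stop. I took the larger plate, the one in the stand; the smaller brass look-alike stayed put.

**Press:** the measured force held steady at 10.5 to 11.5 N, with the stop no longer moving, at 18.3 s of the 48 s allowed.

**Spacer position:** in the last top view its top spans x 0.447 to 0.486 m. The post spans 0.446 to 0.489 m, so the spacer is within about 1 mm of mid-width. Its post-side face is at y ≈ 0.161 m, against 0.160 to 0.161 m for the post, so it looks flush and square.

**Seating:** the force turned upward when the tool reached the height expected for the spacer resting on the base. After release, the pictures showed it upright and clear of the fingers.

**Other items:** I never pushed on or touched the narrow-gap jig's stop, the marker, the spanner or the micrometer.

**Disagreements:** the wrist-camera fit of the jig came out about 1.5% off in scale. I measured the starting gap at 17.5 to 19 mm, while your stated range is 19 to 25 mm. I did not measure the final gap directly; I infer about 14 mm from the force rise against the spacer.

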